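# Shut down the rinse well and take out its basket

## Task

Shut the rinse well down: throw all three red levers fully over, away from the robot. They are interlocked and move only in one order, which you must find by feel; try a lever lightly and, if it is blocked, leave it for another and never force it. The last lever draws back the yellow keeper: then lift the basket out by its handle and set it down gently, upright and wholly on the green board, without knocking the jug, the bowl or the tub.

Things in the scene. Friction and masses are not known exactly. Their poses are not given: they have to be found in the camera images.
- bank: grey base plate, 110 x 260 x 12 mm, fixed; origin at the centre of its underside. Three steel lever units (80 x 64 mm, cheeks up to 79 mm above the table) stand on it at its y = -80, 0 and +80 mm, lever pivots over its x = 0. -x is its front, towards the robot; levers start leaning to -x and are thrown to +x
- lever_a (a joint): one of three identical red-gripped shut-off levers, in no known order in the row. Swings fore and aft about a pivot 62 mm above the table: 0 = leaning 0.5 rad to the bank's -x, fully over from 0.9 on, hard stop at 1.08, leaning 0.58 rad to +x. Starts at 0 to 0.04; stays where left; a free one needs 1 to 2 N at the grip all the way. If locked: see lever_b
- lever_a_grip (a point): centre of lever_a's red grip, 95 mm from its pivot: 145 mm above the table at the start, 157 mm when upright, 141 mm at the hard stop. The grip is a round-ended rod along the lever, 26 mm across, 64 mm long (62 to 126 mm from the pivot); below it a 12 mm steel rod. y axis = pivot axis, parallel to the bank's y
- lever_b (a joint): another such lever. Any of the three that is still locked moves freely only to about 0.09 rad, then meets a springy stop (about 1.5 N per mm at the grip). Over 60 N on any lever counts as forcing it
- lever_b_grip (a point): centre of lever_b's red grip, as lever_a_grip
- lever_c (a joint): another such lever. One of the three is free at the start; throwing it fully over (past about 0.8 rad) unlocks one of the others, and that one over unlocks the remaining one
- lever_c_grip (a point): centre of lever_c's red grip, as lever_a_grip
- well: steel rinse well, an open box 190 x 150 x 50 mm with 8 mm walls, fixed; origin at the centre of its underside, inner floor 8 mm up. The basket stands loose in its middle. Outside its -y wall a grey post 90 mm high, 50 mm long in x, carries the keeper.
- keeper (a joint): yellow tongue, 30 x 52 x 8 mm, top 91 mm above the table, reaching over the basket's -y rim (78 mm above the table) so that it cannot be lifted. 0 = holding; drawn back along the well's -y in step with the last lever, to over 0.02 m (basket free) when that lever is fully over. Not to be moved by hand
- basket_center (a point): centre, half-way up, of the loose aluminium basket: open box 150 (x) x 105 (y) x 70 mm high, 4 mm walls, with a black arched handle over it; 131 mm high overall, 0.25 to 0.5 kg. This point is 62.5 mm above its underside; z is up when it stands upright.
- basket_handle (a point): middle of the handle's level bar: 12 mm round, 120 mm long along the basket's x axis, 125 mm above the basket's underside and 55 mm above its rim (so 133 mm above the table when in the well). Frame parallel to the basket's.
- board_top (a point): centre of the upper face of the green cutting board, 200 (x) x 240 (y) mm, 15 mm thick, fixed flat on the table; axes along its sides.
- jug: bystander: glass mug-shaped jug, 84 mm across, 100 mm high; origin at the centre of its underside
- bowl: bystander: steel bowl, 150 mm across, 60 mm high; origin at the centre of its underside
- tub: bystander: red plastic tub, 90 x 120 x 60 mm; origin at the centre of its underside
- basket: the basket itself; origin at the centre of its underside (see basket_center)
There are look-alikes about, which are no part of the job. Leave any blue or pink look-alike of the basket alone.

How it is judged:
By the outcome, as a careful person would: the job done as asked, in the order asked, and still so for the second after the job is handed in, with the robot touching nothing.
It also fails if it takes over 72 s, if anything falls off the work surface, if the arm or the gripper's body presses on something with over 40 N, if the wrist force passes 120 N, or if a joint passes its speed limit or range.

## Robot

A 6-joint arm with a two-finger parallel gripper is mounted at the origin on the work surface. World frame = base frame: x ahead of the robot, y to its left, z up, the work surface at z = 0. Lengths are in m, angles in rad, forces in N, time in s.
With the tool pointing down it reaches from about 0.3 to 0.875 m from the base axis. Payload 4.2 kg.
Tool frame: the origin (TCP) lies between the finger pads; the fingertips stand 25 mm ahead of it and the grasp point (between the pads) lies 6 mm ahead of it (manip.tip_reach is the distance from the TCP to the fingertips, in m); z points along the fingers, y is the direction in which the jaws open and shut (so a half turn about z gives the same grasp; the last joint's range is limited). The gripper opens to 85 mm and grips with 20 to 120 N. Pads are 22 mm wide; open, the fingers measure 114 mm over their backs; the gripper's body (76 mm by 85 mm) begins 54 mm behind the grasp point. The pads swing forward as they close: fully open they stand 13 mm farther back than shut.
Start: joints at [1.23, 0.32, 1.565, -0, 1.257, -0.02], TCP at [0.181, 0.546, 0.256] pointing down, gripper open.
Joint ranges: [-3.11, 3.11], [-0.84, 2.01], [0.21, 2.61], [-1.34, 4.49], [0.05, 2.63], [-2.56, 2.56]. Speed limits (rad/s): [2.57, 2.57, 3.14, 3.14, 3.14, 3.14].

## Interface

Orientations are given as a unit quaternion [x, y, z, w].
In Python, from station import manip, gripper_to, inverse_kinematics, eyes, close_job, sensors gives the robot as it stands. Calls block until the motion is done:
- manip.reach(position, orientation): joint-space move of the TCP to a pose.
- manip.move_linear(position, feed=0.15, rotation=None): straight line of the TCP; rotation=None keeps the orientation; feed is the mean speed in m/s.
- manip.move_joints(angles): joint-space move.
- gripper_to(opening, strength=None): finger opening in m; strength is the grip in N (None keeps the last); returns when the fingers have stopped.
- manip.pause(seconds).
- inverse_kinematics(position, orientation): joint angles nearest the present ones, or None.
- eyes.grab_frame(name): name is "side" or "top" or "wrist"; returns a dict with "img" (420x560x3 uint8, red, green, blue), "fx", "fy", "cx", "cy" (pixels), "k1" (the pictures are not rectified: a ray, as slopes to the right and down, at radius r is drawn at 1 + k1 r^2 times it, then the intrinsics apply), "R" (3x3) and "t" (3): a world point X has camera coordinates R X + t; the wrist camera has in their place "mount" (4x4, takes a point from camera to tool coordinates, whose origin is the TCP and whose axes are the flange's). Camera axes: x right, y down, z forward; pixel columns grow to the right and rows downward; lengths in m; the calibration is good to about 2 mm. A picture is of the moment at which its call begins: read the wrist's pose just before it. There is no depth.
A pose or a line that the arm cannot do raises manip.Unreachable and nothing moves.
- close_job(): hands the job in, once; it reports no verdict.
Readings, each from a call of its own:
- sensors.read_time(): time.
- sensors.read_joint_pos(): joint angles.
- sensors.read_dq(): joint speeds.
- sensors.read_joint_efforts(): joint torques, N m.
- sensors.read_eef_pos(): TCP position.
- sensors.read_tcp_rot(): TCP orientation.
- sensors.read_wrist_force(): force on the tool from outside, world axes, zero at the start.
- sensors.read_wrist_torque(): the same for the moment, N m.
- sensors.read_finger_gap(): finger opening in m.
Only numpy, scipy, OpenCV 4.12 (cv2) and the standard library are available. Lean on these libraries where they do the work, as an engineer would, in place of code of your own. Each camera call takes 0.05 s, during which the arm holds its last target. There are 200 camera calls.

## Working session

There is one attempt and no reset: what is moved stays moved. The work goes in short steps, each a Python script; the robot and the scene stay as the last script left them, time stands still between calls to the robot, and variables do not carry over. Pictures are saved under pics/ and viewed, about 8 in all and at most 12, crops included, and the job is handed in when it is done.

```bash
ls; mkdir -p pics
cat > h.py <<'E'
import numpy as np, cv2
from station import manip, gripper_to, inverse_kinematics, eyes, close_job, sensors
def K(f): return np.array([[f['fx'],0,f['cx']],[0,f['fy'],f['cy']],[0,0,1.]])
def D(f): return np.array([f['k1'],0,0,0,0.])
def ray(f,uv):
    s=cv2.undistortPoints(np.array([[uv]],float),K(f),D(f))[0,0]
    R=np.array(f['R']);t=np.array(f['t'])
    return -R.T@t, R.T@np.array([s[0],s[1],1])
def onz(f,uv,z):
    o,d=ray(f,uv); return o+d*(z-o[2])/d[2]
def proj(f,X):
    R=np.array(f['R']);t=np.array(f['t'])
    return cv2.projectPoints(np.array(X,float).reshape(-1,1,3),cv2.Rodrigues(R)[0],t,K(f),D(f))[0][:,0]
def tri(f1,a,f2,b):
    o1,d1=ray(f1,a);o2,d2=ray(f2,b)
    s=np.linalg.lstsq(np.c_[d1,-d2],o2-o1,rcond=None)[0]
    p,q=o1+s[0]*d1,o2+s[1]*d2
    return (p+q)/2,np.linalg.norm(p-q)
E
python3 - <<'E'
from h import *
import pickle
fs={n:eyes.grab_frame(n) for n in('top','side')}
pickle.dump(fs,open('f0.pkl','wb'))
for n in fs:
    cv2.imwrite(f'pics/{n}0.png',cv2.resize(fs[n]['img'][:,:,::-1],(800,600)))
    f=fs[n];print(n,-np.array(f['R']).T@f['t'],f['fx'],f['k1'])
E
```

```text
pics
top [ 0.44777014 -0.06823616  1.11627921] 407.8194687381971 -0.08537958455921875
side [ 0.16308192 -1.2297498   0.92435793] 507.64436013380634 -0.11111589844693219
```

View pics/top0.png

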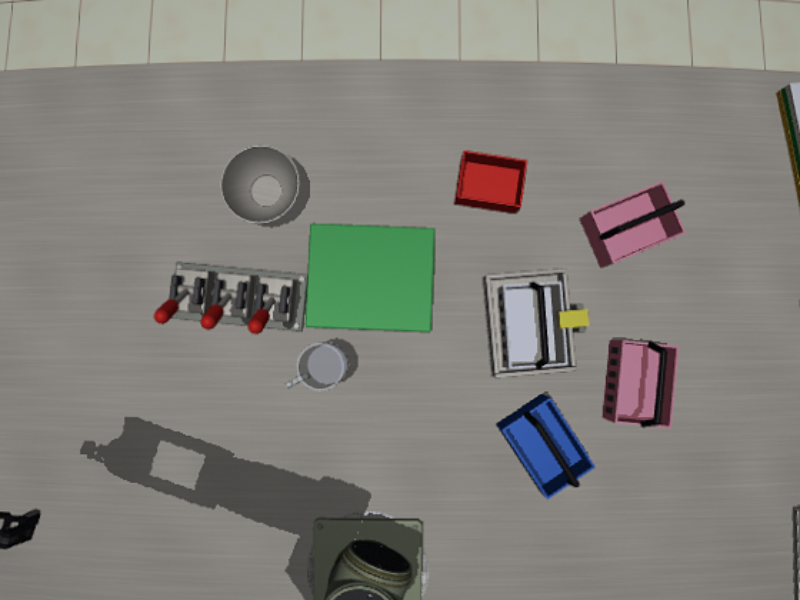

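View pics/side0.png

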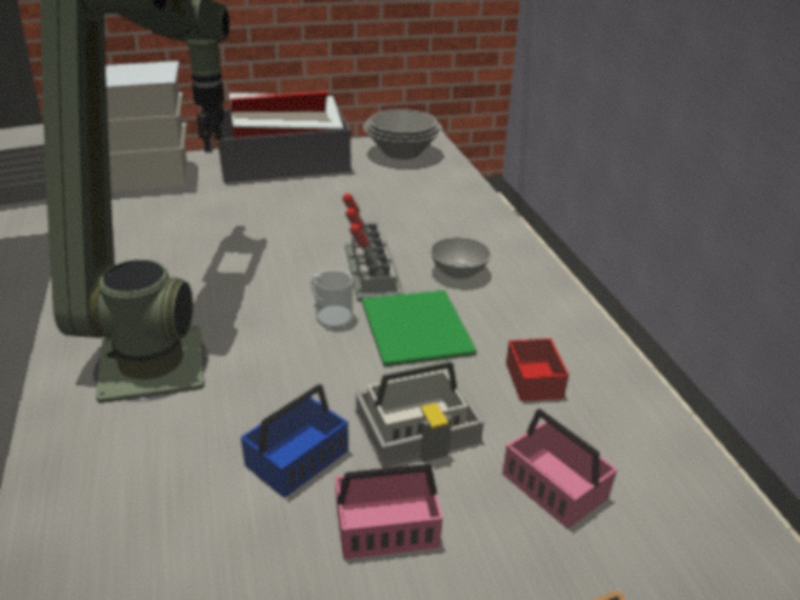

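Top view (800x600), with its candidates:
- **Baskets:** the aluminium one in the well with the yellow keeper is at (530,322). The look-alikes are pink at (632,225) and (640,382), and blue at (545,445).
- **Red items:** three lever grips at (166,311), (212,317) and (258,321). The tub is at (490,182).
- **Board and bystanders:** green board at (370,278), jug at (322,366), bowl at (262,185).

I choose the aluminium basket at (530,322). Next I measure and check it in a close crop.

Run:
```python
from h import *
import pickle
fs=pickle.load(open('f0.pkl','rb'));T,S=fs['top'],fs['side']
def blobs(f,m,amin=25):
    c,_=cv2.findContours(m.astype(np.uint8),cv2.RETR_EXTERNAL,cv2.CHAIN_APPROX_NONE)
    return [x for x in c if cv2.contourArea(x)>amin]
def red(f):
    h=cv2.cvtColor(f['img'],cv2.COLOR_RGB2HSV); return ((h[...,0]<6)|(h[...,0]>174))&(h[...,1]>150)&(h[...,2]>70)
h=cv2.cvtColor(T['img'],cv2.COLOR_RGB2HSV)
g=max(blobs(T,(h[...,0]>50)&(h[...,0]<80)&(h[...,1]>120)),key=cv2.contourArea)
box=cv2.boxPoints(cv2.minAreaRect(g)); ap=cv2.approxPolyDP(g,6,True)[:,0]
B=np.array([onz(T,p,.015) for p in ap]);print('board',B.round(3).tolist(),B.mean(0))
for n in 'top','side':
    for c in blobs(fs[n],red(fs[n]),20):
        r=cv2.minAreaRect(c);print(n,'red',np.round(r[0],1),np.round(r[1],1),cv2.contourArea(c), c[:,0].min(0),c[:,0].max(0))
a=T['img'][170:275,330:420,::-1];b=T['img'][170:240,95:220,::-1]
a=cv2.resize(a,None,fx=4.5,fy=4.5,interpolation=2)
b=cv2.resize(b,None,fx=3.2,fy=3.2,interpolation=2)
o=np.zeros((480,800,3),np.uint8);o[:472,:400]=a[:472,:400];o[:224,400:800]=b[:224]
s=S['img'][245:325,240:345,::-1];s=cv2.resize(s,(336,256));o[224:480,400:736]=s
cv2.imwrite('pics/crop1.png',o)
```

```text
board [[0.66, 0.112, 0.015], [0.469, 0.115, 0.015], [0.465, -0.118, 0.015], [0.655, -0.123, 0.015]] [ 0.56234531 -0.00371213  0.015     ]
top red [179.4 224. ] [ 9.8 17.3] 118.0 [174 216] [186 232]
top red [146.8 220.7] [ 9.8 18.2] 119.0 [141 213] [154 229]
top red [114.6 216.8] [ 8.9 17.9] 106.5 [108 210] [122 225]
top red [343.9 124.9] [45.8 33.2] 1438.0 [319 106] [368 144]
side red [375.  256.9] [43.8 23.3] 340.5 [357 240] [396 267]
side red [249.5 160.3] [11.1  6.7] 30.5 [246 155] [254 165]
side red [245.4 144.6] [18.2  6.5] 43.0 [241 136] [250 153]
side red [207.   65.8] [ 3.8 42.2] 91.5 [186  63] [228  69]
```

View pics/crop1.png

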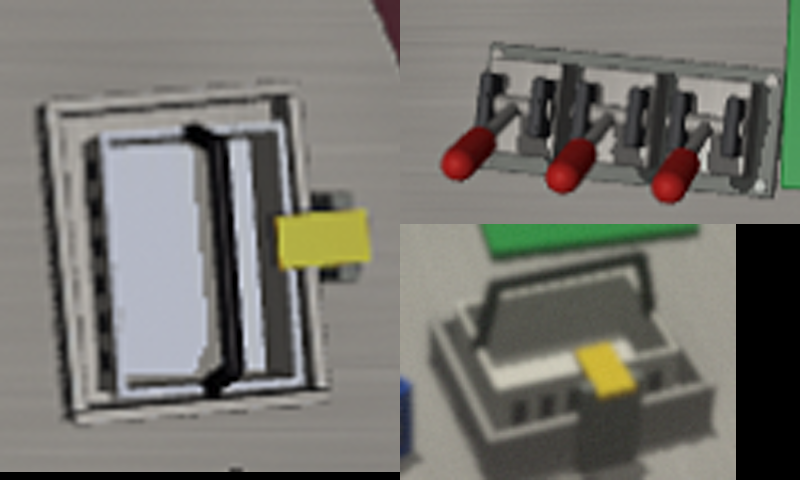

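The crop confirms the aluminium basket in its well, with the keeper over the right (-y) rim. Well rim corners are at about (42,103), (297,88), (325,395) and (75,420). The handle bar runs roughly (228,150) to (238,365). Bank plate corners are at (492,45), (782,75) and (772,195).

```bash
cat > m.py <<'E'
from h import *
import pickle
fs=pickle.load(open('f0.pkl','rb'));T,S=fs['top'],fs['side']
A=lambda u,v:(330+u/4.5-.4,170+v/4.5-.4)
Bc=lambda u,v:(95+(u-400)/3.2-.35,170+v/3.2-.35)
Sc=lambda u,v:(240+(u-400)/3.2-.35,245+(v-224)/3.2-.35)
W=np.array([onz(T,A(*p),.05) for p in[(42,103),(297,88),(325,395),(75,420)]])
print('well',W.round(3).tolist(),W.mean(0),[np.linalg.norm(W[i]-W[i-1]).round(3) for i in range(4)])
R=np.array([onz(T,A(*p),.078) for p in[(98,135),(283,122),(305,385),(120,400)]])
print('rim',R.round(3).tolist(),R.mean(0),[np.linalg.norm(R[i]-R[i-1]).round(3) for i in range(4)])
H=np.array([onz(T,A(*p),.136) for p in[(222,150),(237,367)]]);print('handle',H.round(3).tolist(),H.mean(0))
print('handle tri ends',tri(T,A(222,140),S,Sc(644,262)),tri(T,A(237,370),S,Sc(492,288)))
P=np.array([onz(T,Bc(*p),.012) for p in[(492,45),(782,75),(772,195)]])
print('bank',P.round(3).tolist(),(P[0]+P[2])/2,np.linalg.norm(P[0]-P[1]),np.linalg.norm(P[1]-P[2]))
for uv in [(179.4,224),(146.8,220.7),(114.6,216.8)]: print('grip',onz(T,uv,.145).round(4))
print(tri(T,(146.8,220.7),S,(245.8,149.5)))
for n,uv in dict(jug=(322,366),bowl=(262,185),tub=(490,182)).items(): print(n,onz(T,np.array(uv)/1.4286,.06).round(3))
E
python3 m.py
```

```text
well [[0.563, -0.216, 0.05], [0.573, -0.366, 0.05], [0.394, -0.381, 0.05], [0.379, -0.235, 0.05]] [ 0.47737064 -0.29971721  0.05      ] [np.float64(0.185), np.float64(0.15), np.float64(0.18), np.float64(0.147)]
rim [[0.542, -0.244, 0.078], [0.55, -0.35, 0.078], [0.401, -0.362, 0.078], [0.392, -0.256, 0.078]] [ 0.47144358 -0.30304185  0.078     ] [np.float64(0.151), np.float64(0.106), np.float64(0.15), np.float64(0.106)]
handle [[0.529, -0.301, 0.136], [0.413, -0.309, 0.136]] [ 0.47120396 -0.30488134  0.136     ]
handle tri ends (array([ 0.5345888 , -0.30193801,  0.1320101 ]), np.float64(0.001002066687730959)) (array([ 0.41070594, -0.30869937,  0.13508301]), np.float64(0.0015190512229786431))
bank [[0.59, 0.373, 0.012], [0.564, 0.119, 0.012], [0.462, 0.126, 0.012]] [0.52564543 0.24948732 0.012     ] 0.25495095107895327 0.10260304240132292
grip [0.4753 0.1792 0.145 ]
grip [0.4827 0.2592 0.145 ]
grip [0.4917 0.3395 0.145 ]
(array([0.47884714, 0.25418901, 0.16213337]), np.float64(0.006717924464596742))
jug [0.395 0.079 0.06 ]
bowl [0.728 0.196 0.06 ]
tub [ 0.735 -0.226  0.06 ]
```

```bash
cat >> h.py <<'E'
from scipy.spatial.transform import Rotation as Ro
YB=-0.10
BX=np.array([np.cos(YB),np.sin(YB),0]);BY=np.array([-np.sin(YB),np.cos(YB),0])
PIV=np.array([0.527,0.252,0.])
def down(yaw):
    "tool down, jaw axis along the y of a frame turned by yaw"
    return Ro.from_euler('z',yaw)*Ro.from_quat([1,0,0,0])
def quat(yaw,p):
    c=[]
    for k in(0,np.pi):
        q=down(yaw+k).as_quat();j=inverse_kinematics(list(p),list(q))
        if j is not None:c.append((abs(j[5]),k,q))
    return list(min(c,key=lambda a:a[0])[2])
def P(i,x,z=.15): return list(PIV+BY*.08*i+BX*x+[0,0,z])   # i=1 left, 0, -1 right
def fx(): return float(np.dot(sensors.read_wrist_force(),BX))
def throw(i):
    "push lever i over; False if blocked (backs off)"
    manip.move_linear(P(i,-.095),feed=.2); f0=fx(); log=[]; c=None; x=-.095; last=-.030
    while x<.022:
        free=c is not None and x-c>.028
        x+=.006 if (free and x<0) else .0025
        manip.move_linear(P(i,x),feed=.08); f=f0-fx(); log.append((round(x*1e3),round(f,1)))
        if c is None and f>.6:c=x
        if f>6: break
    ok=x>0
    print(i,'over' if ok else 'blocked',log,'t',round(sensors.read_time(),1))
    manip.move_linear(P(i,-.095),feed=.25)
    return ok
E
python3 - <<'E'
from h import *
print(sensors.read_time(),sensors.read_wrist_force(),sensors.read_tcp_rot())
gripper_to(0.0,30)
p=P(1,-.095,.25);q=quat(YB,p);print(p,q,inverse_kinematics(p,q))
manip.reach(p,q);manip.move_linear(P(1,-.095),feed=.2)
print(sensors.read_time(),sensors.read_finger_gap(),sensors.read_eef_pos())
ok=throw(1)
if not ok: ok=throw(0)
E
```

```text
0.1 [ 0.35430647 -0.09154942  0.43233782] [ 1.59711559e-01  9.87163394e-01 -7.94057452e-04 -1.44114003e-04]
[np.float64(0.4404612776303339), np.float64(0.34108450780369076), np.float64(0.25)] [np.float64(0.049979169270678435), np.float64(0.9987502603949663), np.float64(0.0), np.float64(0.0)] [ 6.38278151e-01  2.95560108e-01  1.61606166e+00 -4.44089210e-16
  1.22997089e+00 -8.32518176e-01]
2.7667 0.00020425956566665277 [0.44066404 0.34205793 0.15074092]
1 blocked [(-92, -0.8), (-90, -0.8), (-88, 0.2), (-85, 0.0), (-82, -0.3), (-80, 0.5), (-77, 0.6), (-75, 0.1), (-72, -0.3), (-70, 1.0), (-67, 3.1), (-65, 3.9), (-62, 6.2)] t 6.3
0 over [(-92, -0.8), (-90, -0.2), (-88, -1.4), (-85, -0.6), (-82, -0.4), (-80, 0.3), (-77, -0.5), (-75, -0.4), (-72, 0.7), (-70, -0.8), (-67, 1.0), (-65, -0.1), (-62, 0.1), (-60, -0.5), (-57, 1.0), (-55, -0.0), (-52, -0.7), (-50, -0.7), (-47, 0.0), (-45, 0.3), (-42, -0.3), (-36, 0.4), (-30, -0.7), (-24, 0.1), (-18, 0.6), (-12, -0.4), (-6, 0.1), (0, -0.2), (6, -0.7), (8, 0.4), (11, 0.8), (13, -0.2), (16, 0.4), (18, 7.6)] t 15.6
```

```bash
sed -i 's/x=-.095; last=-.030/x=-.080; manip.move_linear(P(i,x),feed=.2)/; s/x+=.006 if (free and x<0)/x+=.008 if (free and x<.006)/; s/x-c>.028/x-c>.02/' h.py
python3 - <<'E'
from h import *
left=[-1,1]
while left:
    for i in list(left):
        if throw(i): left.remove(i);break
    else: print('none');break
import pickle
f=eyes.grab_frame('top');pickle.dump(f,open('f1.pkl','wb'))
a=cv2.resize(f['img'][165:240,95:220,::-1],None,fx=3.2,fy=3.2);b=cv2.resize(f['img'][165:240,330:430,::-1],(400,240))
cv2.imwrite('pics/c2.png',np.hstack([a[:240],b]))
E
```

```text
-1 blocked [(-78, -0.3), (-75, 1.2), (-72, 0.3), (-70, 0.8), (-67, 3.8), (-65, 4.3), (-62, 6.0), (-60, 7.0)] t 19.0
1 over [(-78, 1.0), (-75, 1.8), (-72, 0.6), (-70, 1.2), (-67, 1.6), (-65, 1.5), (-62, 0.8), (-60, 1.0), (-57, 0.2), (-49, 1.1), (-41, 0.3), (-33, 0.5), (-25, 0.7), (-17, 0.8), (-9, 0.8), (-1, 1.5), (7, 0.1), (9, 0.7), (12, 0.4), (14, 1.4), (17, 5.7), (19, 12.1)] t 26.0
-1 over [(-78, -0.0), (-75, -0.3), (-72, 0.1), (-70, 0.0), (-67, 0.8), (-65, 0.6), (-62, 1.1), (-60, 0.6), (-57, 0.5), (-55, 0.1), (-52, 0.2), (-50, 0.5), (-47, 0.0), (-39, -0.6), (-31, -0.7), (-23, 0.2), (-15, 0.4), (-7, 0.0), (1, 0.3), (9, 0.2), (11, -0.3), (14, 0.2), (16, 1.8), (19, 5.9), (21, 11.0)] t 34.0
```

View pics/c2.png

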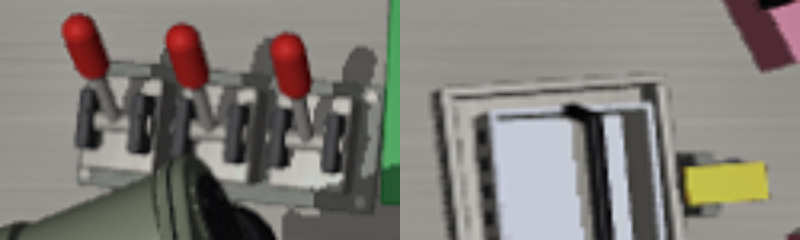

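All three levers are over: the red tips at (80,30), (183,40) and (288,48) lean away. The yellow keeper at (725,182) is now clear of the basket rim at about x=660. Next, the basket.

Run:
```python
from h import *
import pickle
p=sensors.read_eef_pos();manip.move_linear([p[0],p[1],.26],feed=.3)
a=[.472,-.305,.22];q=quat(.072,a);manip.reach(a,q);gripper_to(.06,60)
manip.move_linear([.472,-.305,.139],feed=.12)
f0=np.array(sensors.read_wrist_force());gripper_to(0,60)
g=sensors.read_eef_pos();print('gap',sensors.read_finger_gap(),g,np.array(sensors.read_wrist_force())-f0)
if .008<sensors.read_finger_gap()<.018:
    manip.move_linear([.472,-.305,.16],feed=.06)
    print(np.array(sensors.read_wrist_force())-f0)
    manip.move_linear([.472,-.305,.24],feed=.15)
    print('gap',sensors.read_finger_gap(),np.array(sensors.read_wrist_force())-f0)
print(g,sensors.read_time())
f=eyes.grab_frame('top');s=eyes.grab_frame('side');pickle.dump((f,s),open('f2.pkl','wb'))
cv2.imwrite('pics/lift.png',np.hstack([cv2.resize(x['img'][:,:,::-1],(400,300)) for x in(f,s)]))
```

```text
gap 0.010160107943232537 [ 0.47213293 -0.30457952  0.13960034] [-1.24349444  3.47178585  4.54454888]
[-1.28365671 -0.54548383 -5.17564663]
gap 0.009843546416835072 [-0.77678178  0.54404069 -4.27606102]
[ 0.47213293 -0.30457952  0.13960034] 40.1333
```

View pics/lift.png

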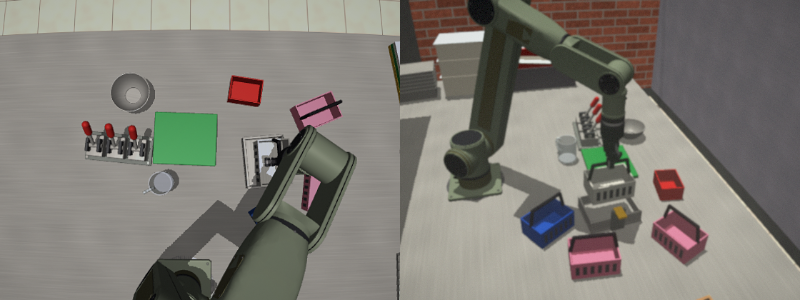

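The side view shows the basket clear of the well and level at about (612,185), and its weight is on the wrist. Next I place it.

Run:
```python
from h import *
import pickle
q0=sensors.read_tcp_rot();yb=-.018
q=list((Ro.from_euler('z',yb-.072)*Ro.from_quat(q0)).as_quat())
manip.move_linear([.562,-.004,.24],feed=.15,rotation=q)
manip.move_linear([.562,-.004,.158],feed=.12)
manip.pause(.2);f0=sensors.read_wrist_force()[2];z=.150
manip.move_linear([.562,-.004,z],feed=.04)
while z>.142:
    z-=.001;manip.move_linear([.562,-.004,z],feed=.02)
    d=sensors.read_wrist_force()[2]-f0;print(round(z,4),round(sensors.read_eef_pos()[2],4),round(d,1))
    if d>3:break
print('gap',sensors.read_finger_gap())
gripper_to(.04);manip.pause(.2)
manip.move_linear([.562,-.004,.25],feed=.12)
a=[.45,-.15,.30];
manip.reach([.38,-.2,.32],sensors.read_tcp_rot())
print(sensors.read_time())
f=eyes.grab_frame('top');s=eyes.grab_frame('side');pickle.dump((f,s),open('f3.pkl','wb'))
cv2.imwrite('pics/placed.png',np.hstack([cv2.resize(f['img'][120:300,80:320,::-1],(400,300)),cv2.resize(s['img'][120:300,200:440,::-1],(400,300))]))
```

```text
0.149 0.149 -0.6
0.148 0.148 -0.2
0.147 0.1469 -0.5
0.146 0.1466 5.7
gap 0.010435600947865074
47.55
```

View pics/placed.png

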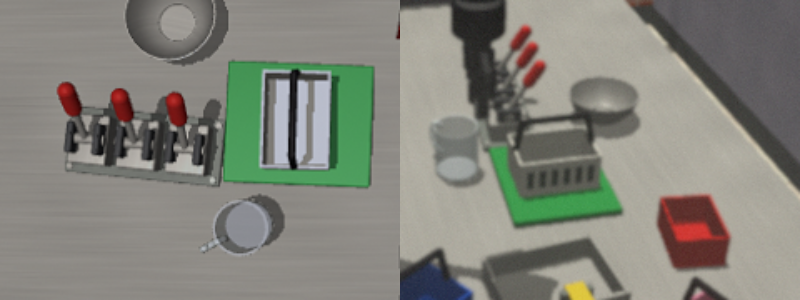

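Run:
```python
from h import *
import pickle
f,s=pickle.load(open('f3.pkl','rb'))
R=np.array([onz(f,(80+u*.6,120+v*.6),.085) for u,v in[(262,70),(332,71),(330,168),(261,167)]])
print(R.round(3).tolist(),R.mean(0))
close_job();print(sensors.read_time())
```

```text
[[0.636, 0.048, 0.085], [0.635, -0.059, 0.085], [0.487, -0.057, 0.085], [0.488, 0.048, 0.085]] [ 0.56150447 -0.00478735  0.085     ]
the job is handed in; nothing more can be done
the job is handed in; nothing more can be done
```

The rinse well is shut down: all three levers are over, and the basket stands upright on the green board. I handed the job in at about 48 s of robot time, but it gives no verdict.

- **Levers:** the order found by feel was middle, then left (+y), then right (-y). The left and right levers each felt blocked once, at about 6–7 N, and I left them until they were free. Each lever went on to its hard stop, with at most about 12 N of push.
- **Keeper:** the top picture showed it drawn clear of the basket rim before I lifted.
- **Basket:** I set it down slowly and stopped at about 6 N of contact. In the last top picture its centre is at (0.562, -0.005) m, against the board centre at (0.562, -0.004) m. That leaves roughly 20–25 mm of margin in x and 60 mm in y.
- **Bystanders:** by eye, the jug, bowl and tub look unmoved in the last pictures; I did not measure them. The gripper had already let go and moved away from the basket.
- **Disagreements:**
  - The finger gap read about 10 mm on the 12 mm handle bar, but the grip held.
  - A two-view check of one lever grip came out about 17 mm too high, because the side view showed it partly hidden. I used the top view with the known height instead.

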